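# Move the candle row to the window tray, in order

## Robot

A 7-joint arm with a two-finger parallel gripper is mounted at the origin on the work surface. World frame = base frame: x ahead of the robot, y to its left, z up, the work surface at z = 0. Lengths are in m, angles in rad, forces in N, time in s.
With the tool pointing down it reaches from about 0.4 to 0.875 m from the base axis. Payload 19.3 kg.
Tool frame: the origin (TCP) lies at the very end of the fingers, on their centre line; the grasp point (between the pads) lies 19 mm behind it; z points along the fingers, y is the line along which they close (so a half turn about z gives the same grasp; the last joint's range is limited). The gripper opens to 85 mm and grips with 20 to 120 N. Pads are 22 mm wide; open, the fingers measure 114 mm over their backs; the gripper's body (76 mm by 85 mm) begins 54 mm behind the grasp point. The pads swing forward as they close: fully open they stand 13 mm farther back than shut.
Start: joints at [-0.07, 0.521, -0.036, 1.599, 0.021, 1.021, -0.113], TCP at [0.625, -0, 0.231] pointing down, gripper open.
Joint ranges: [-2.91, 2.91], [-0.3, 2.13], [-1.5, 1.42], [0.17, 2.43], [-1.26, 4.41], [0.16, 1.93], [-2.52, 2.52]. Speed limits (rad/s): [1.89, 1.89, 2.39, 2.39, 3.01, 3.01, 3.01].

## Interface

Orientations are given as [roll, pitch, yaw] about the fixed x, y, z axes, in that order (R = Rz(yaw) Ry(pitch) Rx(roll)).
In Python, from workcell import bot gives the robot as it stands.
- The arm moves only by the tool servo_tool, never from a script. Its argument "plan" is a list of rows, each a list of 7 numbers: the finger opening in cm, from 0 to 8.54, then the shift along the tool's x, y, z in cm, then the turn, a rotation vector about the tool's x, y, z in degrees. In form: [[fingers, x, y, z, wx, wy, wz], ...]. A call has 1 to 10 rows; each row is the pose to reach, as a shift and turn from the pose commanded when the call began, along the tool's axes at that moment; what a row does not reach only later rows make up. A row lasts 1/10 s, in which the tool goes at most 50 mm and 8.59 degrees, less where a joint would pass 70% of its speed; a pose out of reach is approached as far as the arm can. A call with a gripper value outside its range is refused whole. The fingers move at their own pace and stop on an object; "force" is the grip in N (left out, the last holds). Time passes only in rows, so rows that repeat a pose let the fingers close. It gives the time, the measured TCP pose, the force, the opening and the grip force at its end, in the units of the state.
- bot.observe(): the state, without advancing time (a new reading comes with each control period).
- bot.grab_frame(name): name is "scene" or "side" or "wrist"; returns a dict with "frame" (420x560x3 uint8, blue, green, red), "mtx" (3x3 intrinsics, pixels), "R" (3x3) and "t" (3): a world point X has camera coordinates R X + t; the wrist camera has in their place "T_tool_cam" (4x4, takes a point from camera to tool coordinates, whose origin is the TCP and whose axes are the flange's). Camera axes: x right, y down, z forward; pixel columns grow to the right and rows downward; lengths in m; the calibration is good to about 2 mm. A picture is of the moment at which its call begins: read the wrist's pose just before it. There is no depth.
- bot.job_done(): hands the job in; it is judged then, once.
The state is a dict: "clock": time; "qpos": joint angles; "qd": joint speeds; "joint_efforts": joint torques, N m; "position": TCP position; "tool_rot": TCP orientation; "force": force on the tool from outside, world axes, zero at the start; "moment": the same for the moment, N m; "grip_width": finger opening in m; "finger_force": force on a finger pad.
Only numpy, scipy, OpenCV 4.12 (cv2) and the standard library are available. Lean on these libraries where they do the work, as an engineer would, in place of code of your own. Each camera call takes 0.05 s, during which the arm holds its last target. There are 200 camera calls.

## Task

Move the four candles from the dark wooden rack to the marble tray, keeping their order counted from the brass knob: the candle nearest the rack's knob goes in the saucer nearest the tray's knob, the next one next to it, and so on. Tip none over; each must end standing upright, flat inside its own saucer.

Things in the scene. Friction and masses are not known exactly. Their poses are not given: they have to be found in the camera images.
- pillar_mid (a point): Plain cream wax pillar candle: round, 44 mm diameter, 80 mm tall (the tallest). A short thin wick (look only) stands on top. This point is on its axis half-way up, 40 mm above its underside; z is up. It starts standing on a saucer of the rack. About 0.1 kg.
- square_mid (a point): Cream wax candle of square section, 40 x 40 mm, 62 mm tall; x and y axes are square to its faces. A short thin wick (look only) stands on top. This point is on its axis half-way up, 31 mm above its underside; z is up. It starts standing on a saucer of the rack. About 0.1 kg.
- stepped_mid (a point): Cream wax stepped candle: foot 50 mm diameter and 18 mm high, above it a slimmer round shaft of 32 mm diameter up to 74 mm. A short thin wick (look only) stands on top. This point is on its axis half-way up, 37 mm above its underside; z is up. It starts standing on a saucer of the rack. About 0.1 kg.
- squat_mid (a point): Squat cream wax candle: round, 56 mm diameter, 50 mm tall (the lowest and widest). A short thin wick (look only) stands on top. This point is on its axis half-way up, 25 mm above its underside; z is up. It starts standing on a saucer of the rack. About 0.1 kg.
- saucer_pillar: White round saucer fixed on the old rack, the one in which the pillar candle stands at the start (all four saucers look alike; it shows where in the row that candle was). 74 mm outside, 68 mm inside diameter; origin at the centre of its underside; candles stand on its floor 4 mm above the origin, its rim is 8 mm above the origin. Axes parallel to the rack's.
- saucer_square: White round saucer fixed on the old rack, the one in which the square candle stands at the start (all four saucers look alike; it shows where in the row that candle was). 74 mm outside, 68 mm inside diameter; origin at the centre of its underside; candles stand on its floor 4 mm above the origin, its rim is 8 mm above the origin. Axes parallel to the rack's.
- saucer_stepped: White round saucer fixed on the old rack, the one in which the stepped candle stands at the start (all four saucers look alike; it shows where in the row that candle was). 74 mm outside, 68 mm inside diameter; origin at the centre of its underside; candles stand on its floor 4 mm above the origin, its rim is 8 mm above the origin. Axes parallel to the rack's.
- saucer_squat: White round saucer fixed on the old rack, the one in which the squat candle stands at the start (all four saucers look alike; it shows where in the row that candle was). 74 mm outside, 68 mm inside diameter; origin at the centre of its underside; candles stand on its floor 4 mm above the origin, its rim is 8 mm above the origin. Axes parallel to the rack's.
- rack: The old rack: dark wooden board, 84 x 333 mm, 20 mm high, fixed, with four saucers in a row along its y axis at y = +114, +38, -38, -114 mm and x = 0 (saucer undersides at z = 20 mm). Origin on the table under the middle of the row. A brass knob (26 mm ball, top at 58 mm) stands at its +y end, at y = +164 mm: the knob end of the rack.
- tray: The new tray: pale marble slab, 90 x 333 mm, 20 mm high, fixed, with four empty white saucers in a row along its y axis at y = +114, +38, -38, -114 mm and x = 0. Saucers 74 mm outside, 68 mm inside; their floors are at z = 24 mm, their rims at z = 28 mm. Origin on the table under the middle of the row. A brass knob (26 mm ball, top at 58 mm) stands at its -y end, at y = -164 mm: the knob end of the tray.
There are look-alikes about, which are no part of the job. Leave any blue, green or red look-alike of the part that bears square_mid alone.

How it is judged:
By the outcome, as a careful person would: the job done as asked, in the order asked, and still so for the second after the job is handed in, with the robot touching nothing.
It also fails if it takes over 109 s, if anything falls off the work surface, if the arm or the gripper's body presses on something with over 40 N, if the wrist force passes 120 N, or if a joint passes its speed limit or range.

## Working session

There is one attempt and no reset: what is moved stays moved. The work goes in short steps, Python scripts to look and compute and a tool call to move; the robot and the scene stay as the last step left them, time stands still between calls to the robot, and variables do not carry over. Pictures are saved under pics/ and viewed, at most 14 in all, crops included, and the job is handed in when it is done.

Besides the shell and the picture viewer there is one more tool, called as a command line: name --pt "numbers of a row" for each row, then --argument value for the rest. servo_tool: Moves the arm, as the interface text tells. Its arguments: {"type":"object","properties":{"plan":{"type":"array","items":{"type":"array","items":{"type":"number"}}},"force":{"type":"number"}},"required":["plan"]}

```bash
mkdir -p pics; python3 - <<'E'
from workcell import bot
import cv2
s=bot.observe();print(s['clock'],s['position'],s['tool_rot'],s['grip_width'])
for n in("scene","side"):
    f=bot.grab_frame(n);cv2.imwrite(f"pics/{n}0.png",f["frame"]);print(n,f["mtx"].tolist(),(-f["R"].T@f["t"]).round(3))
E
```

```text
0.0 [ 6.24688637e-01 -4.61576412e-05  2.30754924e-01] [-3.14054044e+00  8.23471471e-05  1.57072634e+00] 0.08534606506640105
scene [[472.70367176223334, 0.0, 284.5934149638366], [0.0, 472.70367176223334, 206.8930552194864], [0.0, 0.0, 1.0]] [0.82  0.621 1.103]
side [[400.9357625901739, 0.0, 278.7493050141446], [0.0, 400.9357625901739, 214.1510724806514], [0.0, 0.0, 1.0]] [-0.129 -0.804  0.725]
```

View pics/scene0.png

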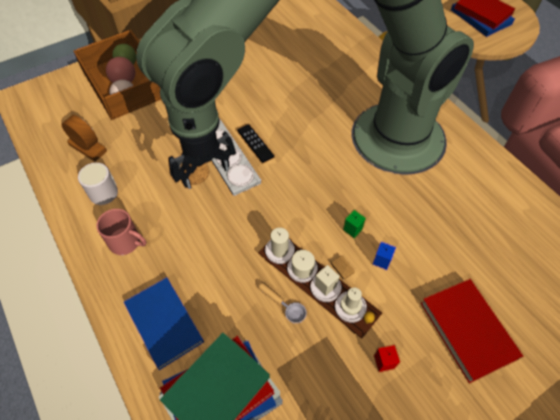

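View pics/side0.png

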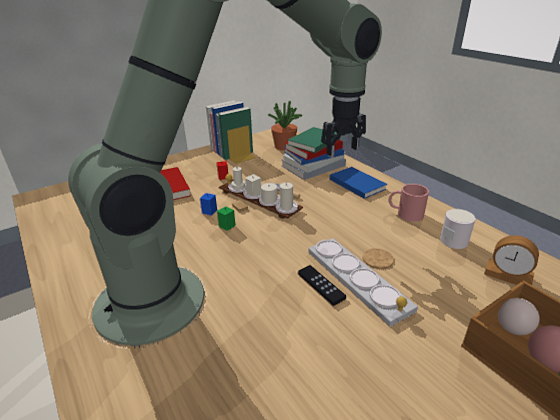

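Scene view: from the rack's knob at (370,317), the order is stepped (352,302), square (326,283), squat (303,265), pillar (280,240). Side view: tray saucers at (329,248) to (386,297), with the knob at (402,302). I'll enlarge both to get accurate pixels.

```bash
cat > h.py <<'E'
import cv2,numpy as np
from workcell import bot
def ray(f,px):
    d=f["R"].T@np.linalg.solve(f["mtx"],[px[0],px[1],1.]); return -f["R"].T@f["t"],d/np.linalg.norm(d)
def plane(f,px,z):
    c,d=ray(f,px); return c+d*(z-c[2])/d[2]
def proj(f,X):
    p=f["mtx"]@(f["R"]@np.asarray(X,float)+f["t"]); return p[:2]/p[2]
E
python3 - <<'E'
from h import *
s=cv2.imread("pics/scene0.png");d=cv2.imread("pics/side0.png")
a=cv2.resize(s[205:345,245:395],None,fx=4,fy=4,interpolation=2)
b=np.vstack([cv2.resize(d[155:225,215:310],(380,280),interpolation=2),cv2.resize(d[235:325,295:420],(380,280)[:1]+(274,),interpolation=2)])
cv2.imwrite("pics/c_rack_scene.png",a)
b=cv2.resize(d[230:325,295:420],None,fx=6,fy=6,interpolation=2);cv2.imwrite("pics/c_tray_side.png",b)
E
```

```text
(no output)
```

View pics/c_rack_scene.png

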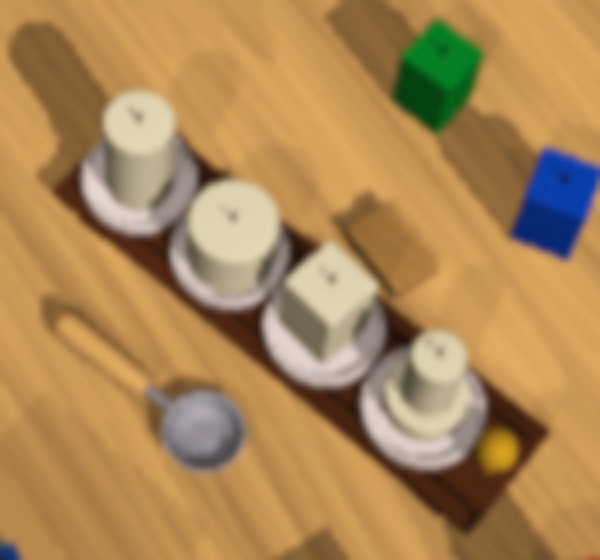

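View pics/c_tray_side.png

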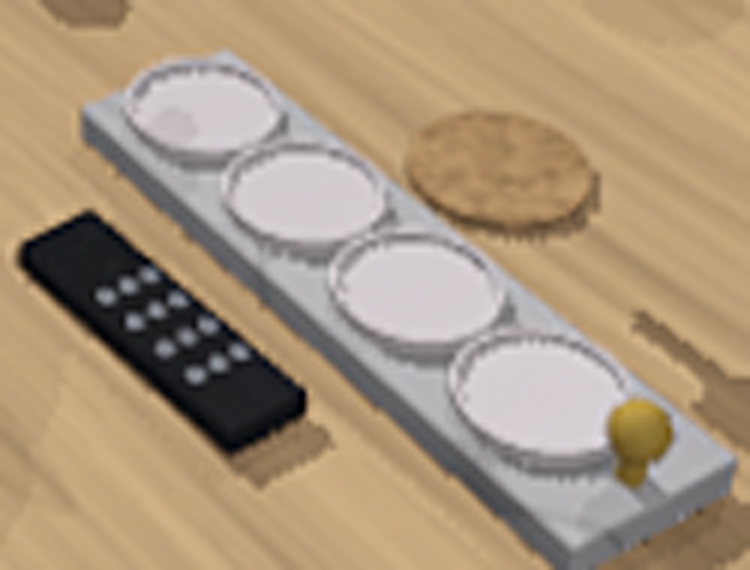

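The enlarged views show the candle tops, with wicks, at (140,121), (234,217), (331,281), (439,357) in the rack crop. The tray saucer rims are centred at about (205,108), (305,194), (418,291), (541,395) in the tray crop.

```bash
python3 - <<'E'
from h import *
s=bot.grab_frame("scene");d=bot.grab_frame("side")
S=lambda u,v:((u+.5)/4-.5+245,(v+.5)/4-.5+205)
D=lambda u,v:((u+.5)/6-.5+295,(v+.5)/6-.5+230)
for n,p,z in[("pillar",(140,121),.104),("squat",(234,217),.074),("square",(331,281),.086),("stepped",(439,357),.098),("knob",(498,450),.045),
 ("sauP",(139,178),.028),("sauQ",(230,249),.028),("sauS",(324,323),.028),("sauT",(424,404),.028)]+[("sqc",q,.086) for q in[(331,243),(378,288),(327,322),(285,281)]]:
    print(n,plane(s,S(*p),z)[:2].round(4))
T=[plane(d,D(*p),.028)[:2] for p in[(205,108),(305,194),(418,291),(541,395)]]
k=plane(d,D(640,430),.045)[:2]
print(np.round(T,4).tolist(),k)
T=np.array(T);dr=np.diff(T,axis=0);print(np.linalg.norm(dr,axis=1),np.degrees(np.arctan2(*(T[3]-T[0])[::-1])), T.mean(0))
E
```

```text
pillar [0.5226 0.1492]
squat [0.501  0.2214]
square [0.4798 0.2908]
stepped [0.4592 0.3655]
knob [0.4458 0.416 ]
sauP [0.5227 0.1482]
sauQ [0.5011 0.2206]
sauS [0.4801 0.2925]
sauT [0.4596 0.3667]
sqc [0.4656 0.2709]
sqc [0.4591 0.3091]
sqc [0.4966 0.3106]
sqc [0.5025 0.2764]
[[0.4888, -0.1149], [0.4843, -0.1905], [0.4797, -0.2676], [0.476, -0.3422]] [ 0.4783847  -0.38908789]
[0.07580755 0.07718099 0.07471686] -93.21039015795073 [ 0.48218752 -0.22880423]
```

servo_tool --pt "8.5 3.7 -2.5 0 0 0 -4" --pt "8.5 7.4 -5.1 1 0 0 -8" --pt "8.5 11.1 -7.6 2 0 0 -12" --pt "8.5 14.9 -10.2 4 0 0 -16.3" --pt "8.5 14.9 -10.2 8 0 0 -16.3" --pt "8.5 14.9 -10.2 8 0 0 -16.3" --pt "8.5 14.9 -10.2 8 0 0 -16.3" --pt "8.5 14.9 -10.2 8 0 0 -16.3" --pt "8.5 14.9 -10.2 8 0 0 -16.3" --force 40

```text
clock: 1.1
position: [0.5241, 0.1484, 0.1527]
tool_rot: [3.14, 0.0, 1.854]
force: [0.2, -0.1, 0.6]
grip_width: 0.0851
finger_force: 0.0
```

```bash
cat >> h.py <<'E'
from scipy.spatial.transform import Rotation as Ro
def go(xyz,ang):
    "tool-axes shift (cm) and turn (deg) to TCP xyz with closing line at world angle ang"
    s=bot.observe();R=Ro.from_euler('xyz',s['tool_rot']);T=Ro.from_euler('xyz',[np.pi,0,np.radians(ang+90)])
    print("t%.1f"%s['clock'],s['position'].round(4) if hasattr(s['position'],'round') else s['position'],"w",round(s['grip_width'],4))
    print("shift",(R.inv().apply(np.array(xyz)-s['position'])*100).round(2),"turn",(R.inv()*T).as_rotvec(degrees=True).round(1))
E
python3 - <<'E'
from h import *
go([.5226,.149,.060],16.3)
s=bot.observe();f=bot.grab_frame("wrist");cv2.imwrite("pics/w1.png",f["frame"])
E
```

```text
t1.1 [0.5241 0.1484 0.1527] w 0.0851
shift [ 0.1  -0.14  9.27] turn [ 0.1  0.  -0.1]
```

View pics/w1.png

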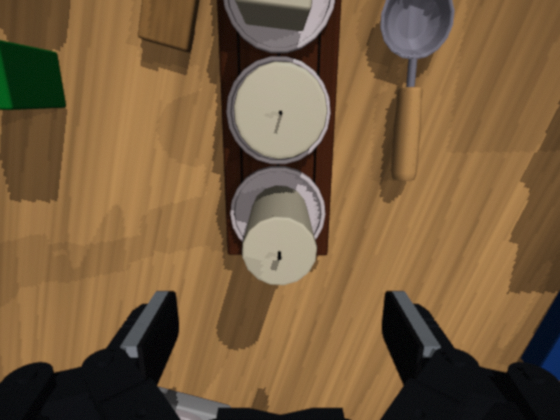

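Wrist view: the row lies squarely between the fingers, with the pillar top at (280,248) and the squat top at (279,110). I'll check both against the estimates with the wrist calibration.

```bash
cat >> h.py <<'E'
def wf():
    s=bot.observe();f=bot.grab_frame("wrist");T=np.eye(4);T[:3,:3]=Ro.from_euler('xyz',s['tool_rot']).as_matrix();T[:3,3]=s['position']
    W=np.linalg.inv(T@f["T_tool_cam"]);f["R"]=W[:3,:3];f["t"]=W[:3,3];return f
E
python3 - <<'E'
from h import *
f=wf();print(plane(f,(280,248),.104),plane(f,(279,110),.074),plane(f,(278,212),.028))
E
```

```text
[0.5229778  0.15023963 0.104     ] [0.50161852 0.22185833 0.074     ] [0.52217048 0.14774485 0.028     ]
```

servo_tool --pt "8.5 0.1 0 3 0 0 0" --pt "8.5 0.1 0 6 0 0 0" --pt "8.5 0.1 0 8.5 0 0 0" --pt "8.5 0.1 0 9.3 0 0 0" --pt "8.5 0.1 0 9.3 0 0 0" --pt "3 0.1 0 9.3 0 0 0" --pt "3 0.1 0 9.3 0 0 0" --pt "3 0.1 0 9.3 0 0 0" --pt "3 0.1 0 9.3 0 0 0" --pt "3 0.1 0 9.3 0 0 0" --force 40

```text
clock: 2.2
position: [0.5232, 0.1501, 0.0594]
tool_rot: [3.14, 0.0, 1.855]
force: [-2.5, -1.2, 11.7]
grip_width: 0.0434
finger_force: 39.1
```

servo_tool --pt "3 0 0 -1 0 0 0" --pt "3 0 0 -3 0 0 0" --pt "3 0 0 -5.5 0 0 0" --pt "3 0 0 -8 0 0 0" --pt "3 0 0 -10 0 0 0" --pt "3 0 0 -10 0 0 0" --pt "3 0 0 -10 0 0 0"

```text
clock: 2.9
position: [0.5227, 0.1499, 0.1587]
tool_rot: [3.141, -0.0, 1.855]
force: [0.6, -0.2, -1.9]
grip_width: 0.0434
finger_force: 40.9
```

```bash
python3 - <<'E'
from h import *
go([.4886,-.115,.105],-3.2)
E
```

```text
t2.9 [0.5227 0.1499 0.1587] w 0.0434
shift [-24.47 -10.71   5.36] turn [ 0.  -0.  19.5]
```

servo_tool --pt "3 -2 -0.9 0 0 0 1.5" --pt "3 -5.5 -2.4 0 0 0 4.5" --pt "3 -9.5 -4.2 0 0 0 7.5" --pt "3 -13.5 -5.9 0 0 0 11" --pt "3 -17.5 -7.7 0 0 0 14.5" --pt "3 -21 -9.2 0.5 0 0 17" --pt "3 -23.5 -10.3 2 0 0 19" --pt "3 -24.5 -10.7 3.5 0 0 19.5" --pt "3 -24.5 -10.7 5.4 0 0 19.5" --pt "3 -24.5 -10.7 5.4 0 0 19.5"

```text
clock: 3.9
position: [0.487, -0.1153, 0.1018]
tool_rot: [-3.137, -0.0, 1.514]
force: [0.4, 0.1, -1.2]
grip_width: 0.0433
finger_force: 41.1
```

```bash
python3 - <<'E'
from h import *
go([.4886,-.115,.061],-3.2)
f=wf();cv2.imwrite("pics/w2.png",f["frame"])
for p in [(.4886,-.115),(.4843,-.1909),(.4801,-.2667),(.4758,-.3426)]:print(proj(f,[*p,.028]).round(1))
E
```

```text
t3.9 [ 0.487  -0.1153  0.1018] w 0.0433
shift [0.04 0.18 4.08] turn [-0.3 -0.  -0. ]
[283.8 234.4]
[283.5 334.6]
[283.4 417.2]
[283.2 486.6]
```

View pics/w2.png

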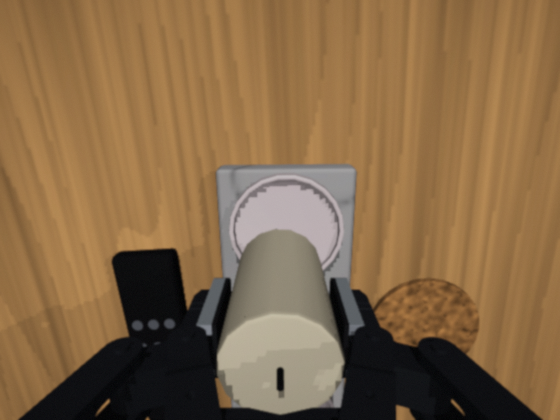

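The saucer rim is centred at about (287,232), against (284,234) predicted. So the tray is about 1.5–2 mm further in +x, and I'll aim for x = 0.490.

servo_tool --pt "3 0 0.3 1 0 0 0" --pt "3 0 0.3 2 0 0 0" --pt "3 0 0.3 3 0 0 0" --pt "3 0 0.3 3.5 0 0 0" --pt "3 0 0.3 3.8 0 0 0" --pt "3 0 0.3 3.8 0 0 0" --pt "3 0 0.3 3.8 0 0 0" --pt "3 0 0.3 3.8 0 0 0"

```text
clock: 4.75
position: [0.4919, -0.1155, 0.0666]
tool_rot: [3.141, 0.0, 1.515]
force: [-0.8, -0.0, -1.2]
grip_width: 0.0431
finger_force: 41.1
```

servo_tool --pt "3 0 -0.2 0.3 0 0 0" --pt "3 0 -0.2 0.5 0 0 0" --pt "3 0 -0.2 0.65 0 0 0" --pt "3 0 -0.2 0.65 0 0 0" --pt "3 0 -0.2 0.65 0 0 0"

```text
clock: 5.25
position: [0.4898, -0.1153, 0.0598]
tool_rot: [-3.142, -0.0, 1.515]
force: [-0.0, 0.1, 0.0]
grip_width: 0.0432
finger_force: 41.2
```

servo_tool --pt "8.5 0 0 0.05 0 0 0" --pt "8.5 0 0 0.05 0 0 0" --pt "8.5 0 0 0.05 0 0 0" --pt "8.5 0 0 0.05 0 0 0" --pt "8.5 0 0 -2 0 0 0" --pt "8.5 0 0 -5 0 0 0" --pt "8.5 0 0 -8 0 0 0" --pt "8.5 0 0 -10 0 0 0" --pt "8.5 0 0 -10 0 0 0" --pt "8.5 0 0 -10 0 0 0"

```text
clock: 6.25
position: [0.4898, -0.1153, 0.1599]
tool_rot: [3.141, 0.0, 1.515]
force: [0.6, -0.4, -0.3]
grip_width: 0.0847
finger_force: 0.0
```

```bash
python3 - <<'E'
from h import *
go([.5011,.2214,.10],16.3)
f=wf();cv2.imwrite("pics/w3.png",f["frame"])
E
```

```text
t6.2 [ 0.4898 -0.1153  0.1599] w 0.0847
shift [33.68 -0.76  5.98] turn [  0.    0.  -19.5]
```

View pics/w3.png

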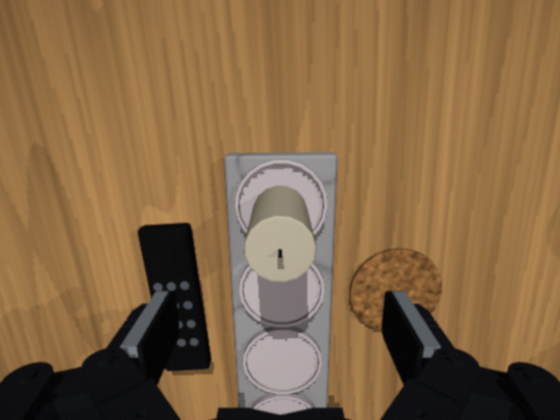

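The pillar stands upright in the end saucer. The remaining tray rims are at about (282.5,289) and (282.5,361); I'll use them to refine the tray pose.

servo_tool --pt "8.5 3 0 0 0 0 -2" --pt "8.5 7 0 0 0 0 -4" --pt "8.5 11.5 -0.2 0 0 0 -7" --pt "8.5 16 -0.3 0 0 0 -10" --pt "8.5 20.5 -0.5 0 0 0 -13" --pt "8.5 25 -0.6 0 0 0 -16" --pt "8.5 29.5 -0.7 0 0 0 -18" --pt "8.5 32.5 -0.8 1 0 0 -19.5" --pt "8.5 33.7 -0.8 3 0 0 -19.5" --pt "8.5 33.7 -0.8 4 0 0 -19.5"

```text
clock: 7.3
position: [0.4993, 0.2232, 0.1174]
tool_rot: [-3.139, -0.0, 1.858]
force: [-0.1, -0.6, -0.5]
grip_width: 0.0848
finger_force: 0.0
```

```bash
python3 - <<'E'
from h import *
f=cv2.imread("pics/w3.png")
g=dict(bot.grab_frame("wrist"));T=np.eye(4);T[:3,:3]=Ro.from_euler('xyz',[3.1415,0,1.515]).as_matrix();T[:3,3]=[.4898,-.1153,.1599]
W=np.linalg.inv(T@g["T_tool_cam"]);g["R"]=W[:3,:3];g["t"]=W[:3,3]
print([plane(g,p,.028)[:2].round(4).tolist() for p in[(281.5,204),(282.5,289),(282.5,361)]])
go([.5011,.2214,.037],16.3)
E
```

```text
[[0.4907, -0.1113], [0.4874, -0.1871], [0.4833, -0.2622]]
t7.3 [0.499  0.2214 0.1165] w 0.085
shift [-0.05  0.24  7.95] turn [-0.2  0.   0.1]
```

```bash
python3 - <<'E'
from h import *
f=bot.grab_frame("scene");cs=[proj(f,[x,y,.028]) for x,y in[(.4886,-.115),(.4843,-.1909),(.4801,-.2667),(.4758,-.3426)]]
print(np.round(cs,1).tolist())
c=f["frame"][95:215,185:285];cv2.imwrite("pics/s2.png",cv2.resize(c,None,fx=5,fy=5,interpolation=2))
E
```

```text
[[239.9, 173.1], [228.3, 154.7], [217.2, 137.2], [206.6, 120.5]]
```

View pics/s2.png

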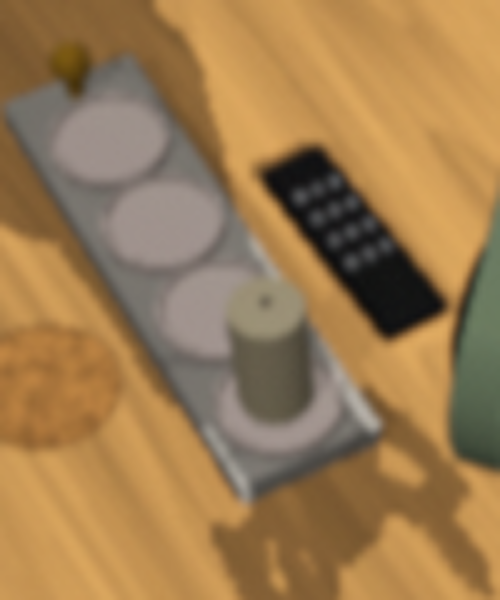

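servo_tool --pt "8.5 0 0 2 0 0 0" --pt "8.5 0 0 4.5 0 0 0" --pt "8.5 0 0 7 0 0 0" --pt "8.5 0 0 8 0 0 0" --pt "8.5 0 0 8 0 0 0"

```text
clock: 7.9
position: [0.5003, 0.2205, 0.0392]
tool_rot: [-3.14, 0.001, 1.854]
force: [-0.2, -0.1, 0.6]
grip_width: 0.0851
finger_force: 0.0
```

Scene view: the tray saucers sit about 2 px (roughly 4 mm in +y) from the side-camera estimate, which matches the wrist reading. I'll use that shift. The pillar stands in its saucer.

servo_tool --pt "8.5 0.1 0.1 0.2 0 0 0" --pt "8.5 0.1 0.1 0.2 0 0 0" --pt "3 0.1 0.1 0.2 0 0 0" --pt "3 0.1 0.1 0.2 0 0 0" --pt "3 0.1 0.1 0.2 0 0 0" --pt "3 0.1 0.1 0.2 0 0 0" --pt "3 0.1 0.1 0.2 0 0 0"

```text
clock: 8.6
position: [0.5016, 0.223, 0.0386]
tool_rot: [3.141, -0.0, 1.855]
force: [-2.4, -1.3, 10.3]
grip_width: 0.0552
finger_force: 40.5
```

servo_tool --pt "3 0 0 -1 0 0 0" --pt "3 0 0 -3 0 0 0" --pt "3 0 0 -6 0 0 0" --pt "3 0 0 -9 0 0 0" --pt "3 0 0 -11 0 0 0" --pt "3 0 0 -11 0 0 0" --pt "3 0 0 -11 0 0 0"

```text
clock: 9.3
position: [0.5012, 0.2228, 0.1481]
tool_rot: [3.141, -0.0, 1.855]
force: [-0.3, 0.6, -1.8]
grip_width: 0.0552
finger_force: 42.7
```

```bash
python3 - <<'E'
from h import *
go([.4866,-.1865,.105],-3.2)
E
```

```text
t9.3 [0.5012 0.2228 0.1481] w 0.0552
shift [-38.87 -12.89   4.3 ] turn [ 0.  -0.  19.5]
```

servo_tool --pt "3 -2 -0.7 0 0 0 1" --pt "3 -5.5 -1.8 0 0 0 3" --pt "3 -10 -3.3 0 0 0 5" --pt "3 -14.5 -4.8 0 0 0 7.5" --pt "3 -19 -6.3 0 0 0 10" --pt "3 -23.5 -7.8 0 0 0 12.5" --pt "3 -28 -9.3 0 0 0 15" --pt "3 -32.5 -10.8 0 0 0 17" --pt "3 -36.5 -12.1 0 0 0 19" --pt "3 -38.9 -12.9 0 0 0 19.5"

```text
clock: 10.3
position: [0.4853, -0.19, 0.1468]
tool_rot: [-3.14, 0.001, 1.511]
force: [0.9, 1.0, -1.3]
grip_width: 0.0553
finger_force: 42.7
```

servo_tool --pt "3 0 0 0 0 0 0" --pt "3 0 0 2 0 0 0" --pt "3 0 0 4 0 0 0" --pt "3 0 0 6 0 0 0" --pt "3 0 0 8 0 0 0" --pt "3 0 0 8 0 0 0" --pt "3 0 0 8 0 0 0" --pt "3 0 0 8 0 0 0"

```text
clock: 11.1
position: [0.487, -0.1866, 0.0685]
tool_rot: [3.141, 0.0, 1.515]
force: [0.1, 0.6, -0.8]
grip_width: 0.0548
finger_force: 42.9
```

```bash
python3 - <<'E'
from h import *
go([.4866,-.1865,.040],-3.2)
f=wf();cv2.imwrite("pics/w4.png",f["frame"])
print(proj(f,[.4866,-.1865,.028]))
E
```

```text
t11.1 [ 0.487  -0.1866  0.0685] w 0.0548
shift [ 0.01 -0.04  2.85] turn [0. 0. 0.]
[280.13012838 256.46355712]
```

View pics/w4.png

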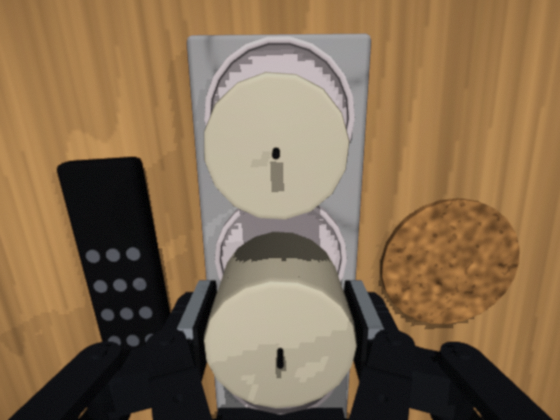

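The target saucer spans x 216–345, so its centre is (280,256) as predicted. The squat is lined up over it, so I'll lower it.

servo_tool --pt "3 0 0 1 0 0 0" --pt "3 0 0 2 0 0 0" --pt "3 0 0 2.6 0 0 0" --pt "3 0 0 2.9 0 0 0" --pt "3 0 0 3 0 0 0" --pt "3 0 0 3 0 0 0" --pt "3 0 0 3 0 0 0"

```text
clock: 11.85
position: [0.4861, -0.1866, 0.0384]
tool_rot: [-3.14, -0.0, 1.515]
force: [-9.0, 2.6, 25.0]
grip_width: 0.0552
finger_force: 45.8
```

servo_tool --pt "3 0 0 -0.05 0 0 0" --pt "3 0 0 -0.1 0 0 0" --pt "8.5 0 0 -0.1 0 0 0" --pt "8.5 0 0 -0.1 0 0 0" --pt "8.5 0 0 -0.1 0 0 0" --pt "8.5 0 0 -0.1 0 0 0" --pt "8.5 0 0 -3 0 0 0" --pt "8.5 0 0 -7 0 0 0" --pt "8.5 0 0 -11 0 0 0" --pt "8.5 0 0 -11 0 0 0"

```text
clock: 12.85
position: [0.4887, -0.1875, 0.1523]
tool_rot: [3.135, 0.002, 1.515]
force: [-0.0, 0.1, -1.7]
grip_width: 0.0849
finger_force: 0.0
```

```bash
python3 - <<'E'
from h import *
f=wf();cv2.imwrite("pics/w5.png",f["frame"])
print([proj(f,[x,y,.028]).round(1).tolist() for x,y in[(.4866,-.1872),(.4827,-.263),(.4785,-.3385)]])
go([.4800,.2915,.14],8)
E
```

```text
[[276.8, 211.1], [277.6, 297.2], [277.9, 370.1]]
t12.9 [ 0.4878 -0.1871  0.1501] w 0.0854
shift [47.74 -3.47  0.95] turn [  0.2   0.1 -11.2]
```

View pics/w5.png

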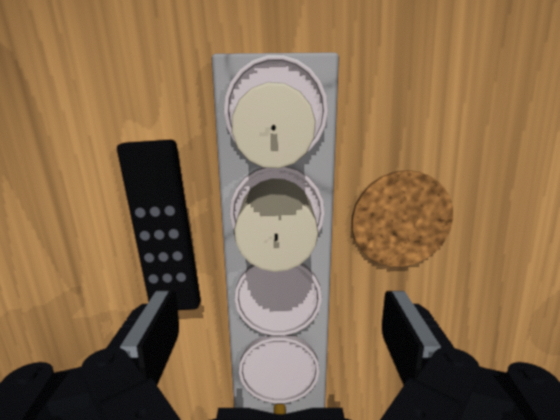

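The squat stands in the second saucer, and the remaining rims match the predictions at (278,297) and (278,370). Next is the square.

servo_tool --pt "8.5 3 -0.2 0 0 0 -1" --pt "8.5 7.5 -0.6 0 0 0 -2" --pt "8.5 12.5 -0.9 0 0 0 -3" --pt "8.5 17.5 -1.3 0 0 0 -4" --pt "8.5 22.5 -1.7 0 0 0 -5" --pt "8.5 27.5 -2 0 0 0 -6" --pt "8.5 32.5 -2.4 0 0 0 -7.5" --pt "8.5 37.5 -2.8 0 0 0 -9" --pt "8.5 42.5 -3.1 0 0 0 -10" --pt "8.5 46.5 -3.4 0.5 0 0 -11.2"

```text
clock: 13.9
position: [0.4779, 0.2824, 0.1423]
tool_rot: [-3.141, -0.0, 1.713]
force: [1.3, -0.6, 1.3]
grip_width: 0.0851
finger_force: 0.0
```

servo_tool --pt "8.5 1.2 0 0 0 0 0" --pt "8.5 1.2 0 0 0 0 0" --pt "8.5 1.2 0 0 0 0 0"

```text
clock: 14.2
position: [0.4769, 0.29, 0.1422]
tool_rot: [-3.141, 0.001, 1.71]
force: [-0.9, -1.4, 0.5]
grip_width: 0.0851
finger_force: 0.0
```

```bash
python3 - <<'E'
from h import *
go([.4800,.2915,.047],8)
f=wf();cv2.imwrite("pics/w6.png",f["frame"])
print(proj(f,[.48,.2915,.086]),proj(f,[.46,.366,.098]))
E
```

```text
t14.2 [0.4769 0.29   0.1422] w 0.0851
shift [0.12 0.34 9.52] turn [-0.1  0.1 -0.1]
[286.40286587 243.94055733] [268.29547752 109.73481172]
```

View pics/w6.png

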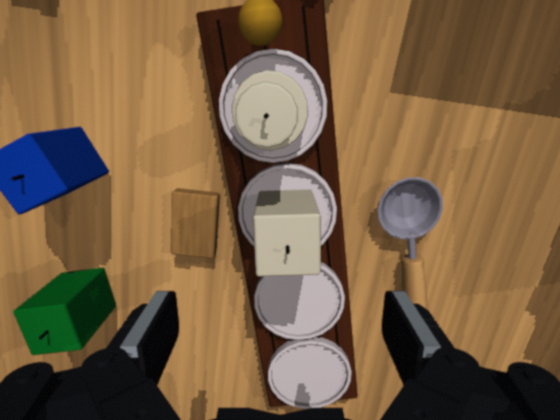

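The square's top face is centred at about (288,245), aligned with the fingers, against (286,244) predicted. I'll descend and grip.

servo_tool --pt "8.5 0.1 0.3 1 0 0 0" --pt "8.5 0.1 0.4 3 0 0 0" --pt "8.5 0.1 0.4 6 0 0 0" --pt "8.5 0.1 0.4 8.5 0 0 0" --pt "8.5 0.1 0.4 9.5 0 0 0" --pt "8.5 0.1 0.4 9.5 0 0 0" --pt "3 0.1 0.4 9.5 0 0 0" --pt "3 0.1 0.4 9.5 0 0 0" --pt "3 0.1 0.4 9.5 0 0 0" --pt "3 0.1 0.4 9.5 0 0 0"

```text
clock: 15.25
position: [0.4813, 0.2932, 0.0488]
tool_rot: [3.14, -0.001, 1.71]
force: [-1.5, -0.2, 8.7]
grip_width: 0.0394
finger_force: 39.5
```

servo_tool --pt "3 0 0 0 0 0 0" --pt "3 0 0 0 0 0 0" --pt "3 0 0 0 0 0 0"

```text
clock: 15.55
position: [0.4813, 0.2932, 0.0489]
tool_rot: [3.14, -0.001, 1.71]
force: [-0.9, -2.4, 9.3]
grip_width: 0.04
finger_force: 39.6
```

servo_tool --pt "3 0 0 -1 0 0 0" --pt "3 0 0 -3 0 0 0" --pt "3 0 0 -6 0 0 0" --pt "3 0 0 -9 0 0 0" --pt "3 0 0 -11 0 0 0" --pt "3 0 0 -11 0 0 0" --pt "3 0 0 -11 0 0 0"

```text
clock: 16.25
position: [0.4809, 0.2929, 0.1585]
tool_rot: [3.141, -0.0, 1.71]
force: [-1.1, -1.0, -1.4]
grip_width: 0.0397
finger_force: 40.4
```

```bash
python3 - <<'E'
from h import *
go([.4827,-.262,.158],-3.2)
E
```

```text
t16.2 [0.4809 0.2929 0.1585] w 0.0397
shift [-5.498e+01 -7.540e+00  1.000e-02] turn [ 0.1 -0.  11.2]
```

servo_tool --pt "3 -2 -0.3 0 0 0 0.5" --pt "3 -5.5 -0.8 0 0 0 1" --pt "3 -10 -1.4 0 0 0 2" --pt "3 -14.5 -2 0 0 0 3" --pt "3 -19 -2.6 0 0 0 4" --pt "3 -23.5 -3.2 0 0 0 5" --pt "3 -28 -3.8 0 0 0 6" --pt "3 -32.5 -4.5 0 0 0 7" --pt "3 -37 -5.1 0 0 0 8" --pt "3 -41.5 -5.7 0 0 0 9"

```text
clock: 17.25
position: [0.4809, -0.1282, 0.1572]
tool_rot: [-3.14, -0.0, 1.552]
force: [1.5, 0.6, -1.2]
grip_width: 0.0396
finger_force: 40.4
```

servo_tool --pt "3 -4 -0.1 0 0 0 0.5" --pt "3 -8 0.3 0 0 0 1" --pt "3 -11 0.4 0 0 0 2" --pt "3 -13 0.4 0 0 0 2.2" --pt "3 -13 0.4 0 0 0 2.2" --pt "3 -13 0.4 0 0 0 2.2"

```text
clock: 17.85
position: [0.4829, -0.256, 0.1571]
tool_rot: [-3.14, -0.001, 1.514]
force: [-0.6, 0.7, -1.4]
grip_width: 0.0394
finger_force: 40.4
```

```bash
python3 - <<'E'
from h import *
go([.4827,-.262,.0495],-3.2)
E
```

```text
t17.9 [ 0.4829 -0.256   0.1571] w 0.0394
shift [-0.6   0.02 10.75] turn [-0.1 -0.  -0.1]
```

servo_tool --pt "3 -0.6 0 1 0 0 0" --pt "3 -0.6 0 3 0 0 0" --pt "3 -0.6 0 6 0 0 0" --pt "3 -0.6 0 8.5 0 0 0" --pt "3 -0.6 0 10 0 0 0" --pt "3 -0.6 0 10.4 0 0 0" --pt "3 -0.6 0 10.6 0 0 0" --pt "3 -0.6 0 10.7 0 0 0" --pt "3 -0.6 0 10.7 0 0 0"

```text
clock: 18.75
position: [0.4838, -0.2621, 0.0514]
tool_rot: [3.141, 0.0, 1.515]
force: [-0.3, 0.0, 0.2]
grip_width: 0.0397
finger_force: 40.4
```

servo_tool --pt "3 0 0 0.1 0 0 0" --pt "3 0 0 0.2 0 0 0" --pt "3 0 0 0.2 0 0 0"

```text
clock: 19.05
position: [0.4835, -0.2621, 0.0489]
tool_rot: [3.141, 0.0, 1.515]
force: [0.1, -0.1, -0.6]
grip_width: 0.0394
finger_force: 40.4
```

servo_tool --pt "3 0 0 0.05 0 0 0" --pt "3 0 0 0.1 0 0 0" --pt "3 0 0 0.1 0 0 0"

```text
clock: 19.35
position: [0.4836, -0.2621, 0.0488]
tool_rot: [3.141, 0.0, 1.515]
force: [-5.7, 2.7, 22.1]
grip_width: 0.0398
finger_force: 42.9
```

Contact with the floor. I'll back off slightly and release.

servo_tool --pt "3 0 0 -0.1 0 0 0" --pt "8.5 0 0 -0.1 0 0 0" --pt "8.5 0 0 -0.1 0 0 0" --pt "8.5 0 0 -0.1 0 0 0" --pt "8.5 0 0 -0.1 0 0 0" --pt "8.5 0 0 -0.1 0 0 0" --pt "8.5 0 0 -2.5 0 0 0" --pt "8.5 0 0 -6 0 0 0" --pt "8.5 0 0 -10 0 0 0" --pt "8.5 0 0 -10 0 0 0"

```text
clock: 20.35
position: [0.4854, -0.2631, 0.1523]
tool_rot: [3.135, 0.002, 1.515]
force: [0.8, -0.7, -0.6]
grip_width: 0.0852
finger_force: 0.0
```

```bash
python3 - <<'E'
from h import *
go([.4600,.3665,.15],16.3)
E
```

```text
t20.4 [ 0.4854 -0.2631  0.1523] w 0.0852
shift [ 6.272e+01 -6.080e+00  5.000e-02] turn [  0.3   0.2 -19.5]
```

servo_tool --pt "8.5 3 -0.3 -0.5 0 0 -1" --pt "8.5 7.5 -0.7 -0.5 0 0 -2" --pt "8.5 12.5 -1.2 -0.5 0 0 -4" --pt "8.5 17.5 -1.7 -0.5 0 0 -5" --pt "8.5 22.5 -2.2 -0.5 0 0 -7" --pt "8.5 27.5 -2.7 -0.5 0 0 -9" --pt "8.5 32.5 -3.1 -0.5 0 0 -10" --pt "8.5 37.5 -3.6 0 0 0 -12" --pt "8.5 42.5 -4.1 0 0 0 -14" --pt "8.5 47 -4.5 0 0 0 -15"

```text
clock: 21.35
position: [0.4642, 0.212, 0.1476]
tool_rot: [-3.141, -0.0, 1.779]
force: [1.4, -0.7, -0.4]
grip_width: 0.0852
finger_force: 0.0
```

```bash
python3 - <<'E'
from h import *
go([.4600,.3665,.15],16.3)
E
```

```text
t21.4 [0.4642 0.212  0.1476] w 0.0852
shift [15.2   2.78 -0.24] turn [-0.  -0.  -4.4]
```

servo_tool --pt "8.5 4 0.7 0 0 0 -1" --pt "8.5 8 1.5 0 0 0 -2" --pt "8.5 12 2.2 0 0 0 -3.5" --pt "8.5 14.5 2.7 0 0 0 -4.4" --pt "8.5 15.2 2.8 0 0 0 -4.4" --pt "8.5 15.2 2.8 0 0 0 -4.4" --pt "8.5 15.2 2.8 0 0 0 -4.4"

```text
clock: 22.05
position: [0.4614, 0.3629, 0.1476]
tool_rot: [-3.141, 0.001, 1.852]
force: [0.5, -0.1, 0.4]
grip_width: 0.0848
finger_force: 0.0
```

```bash
python3 - <<'E'
from h import *
go([.4600,.3665,.062],16.3)
f=wf();cv2.imwrite("pics/w7.png",f["frame"])
print(proj(f,[.46,.3665,.098]))
E
```

```text
t22.1 [0.4614 0.3629 0.1476] w 0.0848
shift [ 0.39 -0.03  8.56] turn [-0.   0.  -0.2]
[280.28395729 244.08670571]
```

View pics/w7.png

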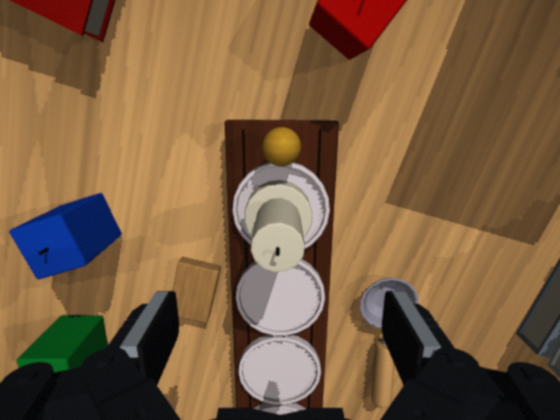

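The stepped candle's top is at (277,246), against (280,244) predicted. I'll descend and grip the shaft.

servo_tool --pt "8.5 0.2 -0.1 1 0 0 0" --pt "8.5 0.3 -0.2 3 0 0 0" --pt "8.5 0.3 -0.2 5.5 0 0 0" --pt "8.5 0.3 -0.2 7.5 0 0 0" --pt "8.5 0.3 -0.2 8.6 0 0 0" --pt "8.5 0.3 -0.2 8.6 0 0 0" --pt "2 0.3 -0.2 8.6 0 0 0" --pt "2 0.3 -0.2 8.6 0 0 0" --pt "2 0.3 -0.2 8.6 0 0 0" --pt "2 0.3 -0.2 8.6 0 0 0"

```text
clock: 23.1
position: [0.4587, 0.3668, 0.0625]
tool_rot: [3.141, -0.0, 1.853]
force: [-3.0, -2.8, 11.2]
grip_width: 0.0311
finger_force: 38.6
```

servo_tool --pt "2 0 0 0 0 0 0" --pt "2 0 0 0 0 0 0" --pt "2 0 0 0 0 0 0" --pt "2 0 0 0 0 0 0"

```text
clock: 23.5
position: [0.4587, 0.3668, 0.0626]
tool_rot: [3.141, -0.0, 1.853]
force: [-0.9, -0.7, 7.6]
grip_width: 0.0309
finger_force: 39.0
```

servo_tool --pt "2 0 0 -1 0 0 0" --pt "2 0 0 -3 0 0 0" --pt "2 0 0 -6 0 0 0" --pt "2 0 0 -9 0 0 0" --pt "2 0 0 -11 0 0 0" --pt "2 0 0 -11 0 0 0" --pt "2 0 0 -11 0 0 0"

```text
clock: 24.2
position: [0.4584, 0.3666, 0.1723]
tool_rot: [3.141, -0.0, 1.854]
force: [0.4, -0.8, -1.8]
grip_width: 0.0311
finger_force: 39.7
```

```bash
python3 - <<'E'
from h import *
go([.4785,-.3385,.172],-3.2)
E
```

```text
t24.2 [0.4584 0.3666 0.1723] w 0.0311
shift [-6.827e+01 -1.774e+01 -1.000e-02] turn [ 0.  -0.  19.4]
```

servo_tool --pt "2 -2 -0.5 0 0 0 0.5" --pt "2 -5.5 -1.4 0 0 0 1.5" --pt "2 -10 -2.6 0 0 0 3" --pt "2 -14.5 -3.8 0 0 0 4" --pt "2 -19 -4.9 0 0 0 5.5" --pt "2 -23.5 -6.1 0 0 0 6.5" --pt "2 -28 -7.3 0 0 0 8" --pt "2 -32.5 -8.4 0 0 0 9" --pt "2 -37 -9.6 0 0 0 10.5" --pt "2 -41 -10.7 0 0 0 12"

```text
clock: 25.2
position: [0.4691, -0.0593, 0.1711]
tool_rot: [-3.14, 0.0, 1.642]
force: [0.5, 0.4, -1.0]
grip_width: 0.0312
finger_force: 39.8
```

```bash
python3 - <<'E'
from h import *
go([.4785,-.3385,.172],-3.2)
E
```

```text
t25.2 [ 0.4691 -0.0593  0.1711] w 0.0312
shift [-27.92  -1.06  -0.09] turn [-0.1  0.   7.3]
```

servo_tool --pt "2 -4 -0.1 0 0 0 1" --pt "2 -8 -0.3 0 0 0 2" --pt "2 -12.5 -0.5 0 0 0 3.5" --pt "2 -17 -0.6 0 0 0 5" --pt "2 -21.5 -0.8 0 0 0 6" --pt "2 -25.5 -1 0 0 0 7.3" --pt "2 -27.4 -1 0 0 0 7.3" --pt "2 -27.4 -1 0 0 0 7.3" --pt "2 -27.4 -1 0 0 0 7.3"

```text
clock: 26.1
position: [0.4796, -0.3304, 0.1708]
tool_rot: [-3.14, -0.001, 1.516]
force: [-0.3, -0.9, -1.6]
grip_width: 0.0309
finger_force: 39.8
```

```bash
python3 - <<'E'
from h import *
go([.4785,-.3385,.065],-3.2)
E
```

```text
t26.1 [ 0.4796 -0.3304  0.1708] w 0.0309
shift [-0.82 -0.05 10.58] turn [-0.1 -0.1  0.1]
```

servo_tool --pt "2 -0.5 0 1 0 0 0" --pt "2 -0.8 0 3 0 0 0" --pt "2 -0.8 0 6 0 0 0" --pt "2 -0.8 0 8.5 0 0 0" --pt "2 -0.8 0 10 0 0 0" --pt "2 -0.8 0 10.5 0 0 0" --pt "2 -0.8 0 10.7 0 0 0" --pt "2 -0.8 0 10.8 0 0 0" --pt "2 -0.8 0 10.8 0 0 0"

```text
clock: 27.0
position: [0.4801, -0.3392, 0.0646]
tool_rot: [3.141, 0.001, 1.517]
force: [-0.1, -0.0, -0.7]
grip_width: 0.0314
finger_force: 39.8
```

servo_tool --pt "2 0 -0.1 0.1 0 0 0" --pt "2 0 -0.1 0.2 0 0 0" --pt "2 0 -0.1 0.25 0 0 0" --pt "2 0 -0.1 0.25 0 0 0"

```text
clock: 27.4
position: [0.4788, -0.3392, 0.0625]
tool_rot: [3.141, 0.0, 1.516]
force: [-5.4, 3.4, 18.8]
grip_width: 0.0311
finger_force: 42.0
```

Contact at the grasp height (0.0625, against 0.0626 when gripped). I'll release.

servo_tool --pt "2 0 0 -0.08 0 0 0" --pt "8.5 0 0 -0.08 0 0 0" --pt "8.5 0 0 -0.08 0 0 0" --pt "8.5 0 0 -0.08 0 0 0" --pt "8.5 0 0 -0.08 0 0 0" --pt "8.5 0 0 -0.08 0 0 0" --pt "8.5 0 0 -3 0 0 0" --pt "8.5 0 0 -7 0 0 0" --pt "8.5 0 0 -11 0 0 0" --pt "8.5 0 0 -15 0 0 0"

```text
clock: 28.4
position: [0.4785, -0.3388, 0.2129]
tool_rot: [-3.141, -0.0, 1.517]
force: [0.5, 0.2, -0.5]
grip_width: 0.0852
finger_force: 0.0
```

servo_tool --pt "8.5 4 0 0 0 0 0" --pt "8.5 9 0 0 0 0 0" --pt "8.5 14 0 0 0 0 0" --pt "8.5 19 0 0 0 0 0" --pt "8.5 24 0 0 0 0 0" --pt "8.5 29 0 0 0 0 0" --pt "8.5 34 0 0 0 0 0" --pt "8.5 39 0 0 0 0 0" --pt "8.5 42 0 0 0 0 0" --pt "8.5 42 0 0 0 0 0"

```text
clock: 29.4
position: [0.5012, 0.085, 0.2113]
tool_rot: [3.142, -0.002, 1.523]
force: [0.8, -0.1, 0.1]
grip_width: 0.0851
finger_force: 0.0
```

```bash
python3 - <<'E'
from h import *
a=bot.grab_frame("side")["frame"][190:325,275:430];b=bot.grab_frame("scene")["frame"][85:215,175:285]
A=cv2.resize(a,(448,390),interpolation=2);B=cv2.resize(b,(330,390),interpolation=2)
cv2.imwrite("pics/fin.png",np.hstack([A,B]));print(bot.observe()['clock'])
E
```

```text
29.5
```

View pics/fin.png

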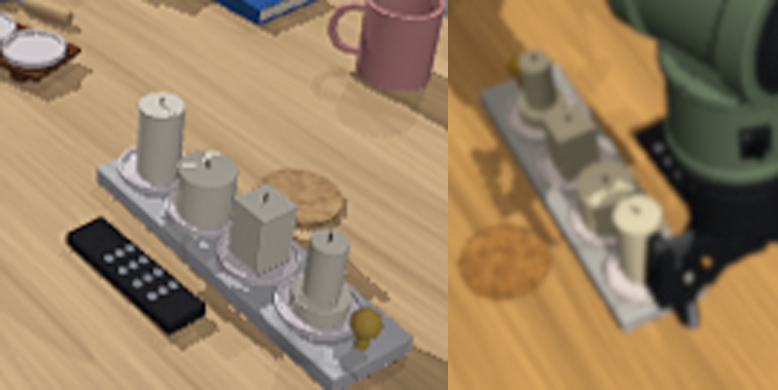

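All four stand upright in the right order from the tray knob: stepped, square, squat, pillar. The squat has the tightest fit, so I'll check it with one wrist look from overhead.

servo_tool --pt "8.5 -4 0 0 0 0 0" --pt "8.5 -9 -0.3 0 0 0 0" --pt "8.5 -14 -0.6 0 0 0 0" --pt "8.5 -19 -0.8 0 0 0 0" --pt "8.5 -23 -0.9 0 0 0 0" --pt "8.5 -23 -0.9 0 0 0 0" --pt "8.5 -23 -0.9 0 0 0 0" --pt "8.5 -23 -0.9 0 0 0 0"

```text
clock: 30.3
position: [0.4798, -0.1487, 0.2113]
tool_rot: [-3.142, -0.0, 1.516]
force: [0.6, 0.7, -0.1]
grip_width: 0.0853
finger_force: 0.0
```

```bash
python3 - <<'E'
from h import *
f=wf();im=f["frame"].copy()
for x,y,z in[(.4862,-.1872,.074),(.4862,-.1872,.028)]:
    print(proj(f,[x,y,z]).round(1))
    r=.028 if z>.05 else .037
    for a in np.linspace(0,6.28,24):
        cv2.circle(im,tuple(int(round(v)) for v in proj(f,[x+r*np.cos(a),y+r*np.sin(a),z])),1,(0,0,255),-1)
cv2.imwrite("pics/w8.png",im)
E
```

```text
[290.8 250.1]
[289.5 231.1]
```

View pics/w8.png

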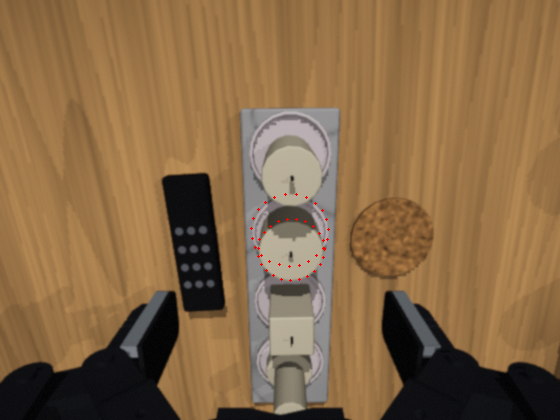

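The squat's top and its saucer rim both match the drawn circles (centres (291,250) and (290,231)), so it is flat and centred. I'm handing in.

```bash
python3 -c "
from workcell import bot
print(bot.job_done())"
```

```text
the job is handed in; nothing more can be done
None
```

I moved all four candles to the tray and handed the job in at about 30 s. They stand upright in their own saucers in the rack's order from the knob (stepped, square, squat, pillar), as checked in the last camera views; the hand-in returned no verdict.

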